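# Switch the air-gauge selector to the coupled outlet

### The job

Turn the crank of the large selector valve (the round steel one) until its handle stands in line with the outlet that carries the tall coupling, not the one closed with the low square plug. The crank turns without end, so take it the shorter way round, leave it there and let go. Leave the crank of the small square valve as it is.

Things in the scene. Friction and masses are not known exactly. Their poses are not given: they have to be found in the camera images.
- selector_axis (a point): Centre of the large valve: a fixed round steel plate 230 mm across, 30 mm thick, on the bench; the point is on the crank's upright turning axis at the plate's top face. On it turn an aluminium hub 60 mm across and a dark arm 20 mm wide, its top 56 mm above the bench. The crank turns both ways without stops, needs about 2 N at the handle and stays where it is left.
- selector_handle (a point): Top centre of the large valve's handle: an upright black round grip, 16 mm in diameter, at the arm's end, 60 mm from the axis, from 58 to 125 mm above the bench. It spins freely on its pin, so it can be led round its circle without turning the wrist. The direction from selector_axis to it is the setting; it starts 75 to 135 degrees (the shorter way) from the coupling.
- coupling: The tall coupling: a fixed stepped brass stub, 24 mm in diameter, 35 mm high, on the large plate 95 mm from the axis; origin at its foot's centre, top 65 mm above the bench. The other outlet, 150 degrees away on the same circle, has a flat square brass plug, 28 mm wide, 8 mm high. They may stand either way round. When set, the handle's axis is 35 mm from the coupling's, towards the valve's centre.
- vent_handle (a point): Top centre of the small valve's handle (a bystander): a fixed square grey block 120 mm wide, 25 mm high, with a crank of 38 mm radius and a black handle 12 mm in diameter, its top 85 mm above the bench. Leave its crank as it is.
Things that resemble listed ones, but are neither listed nor needed, are in the scene too. Of the things shaped like the part that bears selector_axis, the bare steel one is meant.

How it is judged:
At the end, for the whole second after the job is handed in: The large valve's handle is in line with the tall coupling within about 12 degrees (handle and coupling axes less than 39 mm apart, seen from above; 35 mm is exact) and stays there, let go (horizontal distance between selector_handle and coupling below 0.039 m); the robot touches nothing.
It fails at once if the large crank was turned the long way round: it came opposite to where it started (more than about 160 degrees away) (distance of selector_handle from where it was at the start of the episode above 0.1182 m).
It fails at once if the small valve's crank was turned (its handle moved more than 12 mm) (distance of vent_handle from where it was at the start of the episode above 0.012 m).
It also fails if it takes over 35 s, if anything falls off the work surface, if the arm or the gripper's body presses on something with over 40 N, if the wrist force passes 120 N, or if a joint passes its speed limit or range.

### The arm

A 6-joint arm with a two-finger parallel gripper is mounted at the origin on the work surface. World frame = base frame: x ahead of the robot, y to its left, z up, the work surface at z = 0. Lengths are in m, angles in rad, forces in N, time in s.
With the tool pointing down it reaches from about 0.325 to 1 m from the base axis. Payload 5.1 kg.
Tool frame: the origin (TCP) lies on the centre line of the jaws, within the pads' length; the fingertips stand 8 mm ahead of it and the grasp point (between the pads) lies 11 mm behind it (r.nose_length is the distance from the TCP to the fingertips, in m); x points along the fingers, y is the direction in which the jaws open and shut, and the axes are right-handed (so a half turn about x gives the same grasp; the last joint's range is limited). The gripper opens to 85 mm and grips with 20 to 120 N. Pads are 22 mm wide; open, the fingers measure 114 mm over their backs; the gripper's body (76 mm by 85 mm) begins 54 mm behind the grasp point. The pads swing forward as they close: fully open they stand 13 mm farther back than shut.
Start: joints at [-1.328, 0.124, 1.65, -0, 1.367, -0.083], TCP at [0.208, -0.616, 0.239] pointing down, gripper open.
Joint ranges: [-2.61, 2.61], [-1.02, 2.33], [0.03, 2.71], [-1.35, 4.49], [0.32, 2.68], [-2.91, 2.91]. Speed limits (rad/s): [2.57, 2.57, 3.14, 3.14, 3.14, 3.14].

### API

Orientations are given as a unit quaternion [w, x, y, z].
In Python, from workcell import r, viewer, close_job gives the robot as it stands.
- The arm moves only by the tool carry_out, never from a script. Its argument "commands" is a list that holds one entry, the list of rows, each a list of 5 numbers: the opening, from 0 (shut) to 1 (fully open), then the shift along the tool's x, y, z in units of 50 mm (1.0 is 50 mm), then the turn about the tool's x in units of 8 degrees (1.0 is 8 degrees). In form: [[[claw, dx, dy, dz, yaw], ...]]. A call has 1 to 5 rows; each row shifts and turns the commanded pose from where the row before left it, along the tool's axes as they then stand; what a row does not reach is not made up. A row lasts 1/10 s, in which the tool goes at most 50 mm and 8.59 degrees, less where a joint would pass 70% of its speed; a pose out of reach is approached as far as the arm can. A call with a number of a shift or a turn outside -1 to 1 is refused whole. A call with a gripper value outside its range is refused whole. The fingers move at their own pace and stop on an object; the grip force is fixed at half the most. Time passes only in rows, so rows that do not move let the fingers close. It gives the time, the measured TCP pose, the force and the opening at its end, in the units of the state.
- r.observe(): the state, without advancing time (a new reading comes with each control period).
- viewer.read_camera(name): name is "scene" or "top" or "wrist"; returns the picture (400x640x3 uint8, red, green, blue); there is no depth.
- viewer.calibration(name): a dict with "intrinsics" (3x3 intrinsics, pixels), "distortion" ([k1, k2, p1, p2, k3] as OpenCV has them; the pictures are not rectified), "world_to_cam" (4x4, takes a point from world to camera coordinates). Camera axes: x right, y down, z forward; pixel columns grow to the right and rows downward; lengths in m; the calibration is good to about 2 mm. A picture is of the moment at which its call begins: read the wrist's pose just before it. calibration takes no time and is no camera call; for the wrist camera it gives the pose at the moment of the call.
- close_job(): hands the job in, once; it reports no verdict.
The state is a dict: "time_s": time; "joint_positions": joint angles; "joint_velocities": joint speeds; "effort": joint torques, N m; "tcp_pos": TCP position; "tool_rot": TCP orientation; "ft_force": force on the tool from outside, world axes, zero at the start; "torque": the same for the moment, N m; "opening": finger opening in m.
Only numpy, scipy, OpenCV 4.12 (cv2) and the standard library are available. Lean on these libraries where they do the work, as an engineer would, in place of code of your own. Each camera call takes 0.05 s, during which the arm holds its last target.

## Working session

There is one attempt and no reset: what is moved stays moved. The work goes in short steps, Python scripts to look and compute and a tool call to move; the robot and the scene stay as the last step left them, time stands still between calls to the robot, and variables do not carry over. Pictures are saved under pics/ and viewed, and the job is handed in when it is done.

Besides the shell and the picture viewer there is one more tool, called after "Request:" as a command line: name --argument value ..., lists and objects as JSON in quotes. carry_out: Moves the arm, as the interface text tells. Its arguments: {"type":"object","properties":{"commands":{"type":"array"}},"required":["commands"]}

```bash
mkdir -p pics; ls
python3 - <<'E'
from workcell import r, viewer
import cv2
s=r.observe(); print({k:s[k] for k in ('time_s','tcp_pos','tool_rot','opening','ft_force')})
for n in ('scene','top'):
    cv2.imwrite(f'pics/{n}0.png',viewer.read_camera(n)[:,:,::-1])
E
```

```text
pics
{'time_s': 0.0, 'tcp_pos': array([ 0.20787306, -0.6152282 ,  0.23804846]), 'tool_rot': array([-0.11393406, -0.69767902, -0.11542735,  0.69781054]), 'opening': 0.08492663850047673, 'ft_force': array([ 0.12215726, -0.02286748, -0.57329676])}
```

View pics/scene0.png

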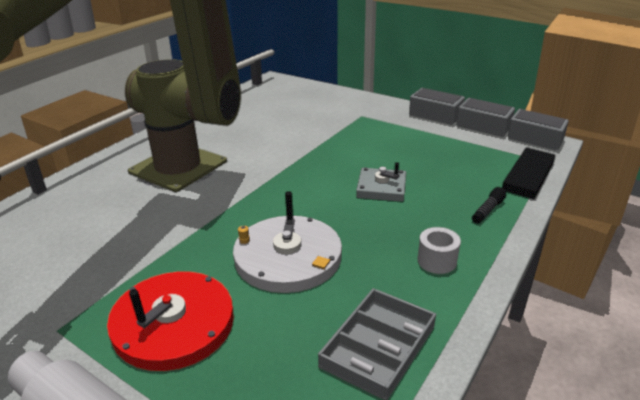

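View pics/top0.png

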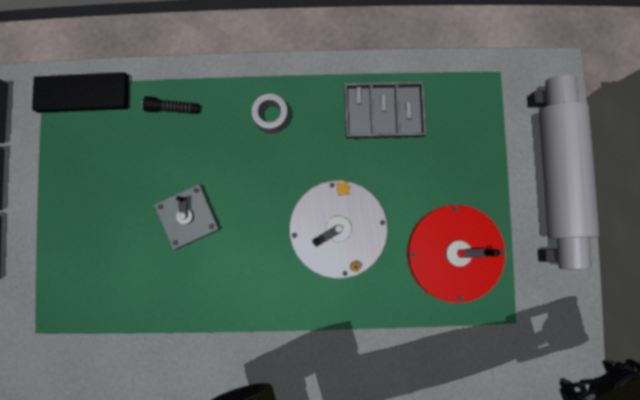

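The candidates are the steel plate at top (338,229) and scene (288,250), the red round plate at top (457,253), and the small grey square valve at top (186,216). The steel one fits the description. Next I'll check it in a close crop.

Run:
```python
import cv2
a=cv2.imread('pics/top0.png')[170:290,280:400]; b=cv2.imread('pics/scene0.png')[180:295,225:350]
import numpy as np
a=cv2.resize(a,(400,400),interpolation=3); b=cv2.resize(b,(400,368),interpolation=3)
b=cv2.copyMakeBorder(b,0,32,0,0,0)
cv2.imwrite('pics/crop0.png',np.hstack([a,b]))
```

```text
(no output)
```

View pics/crop0.png

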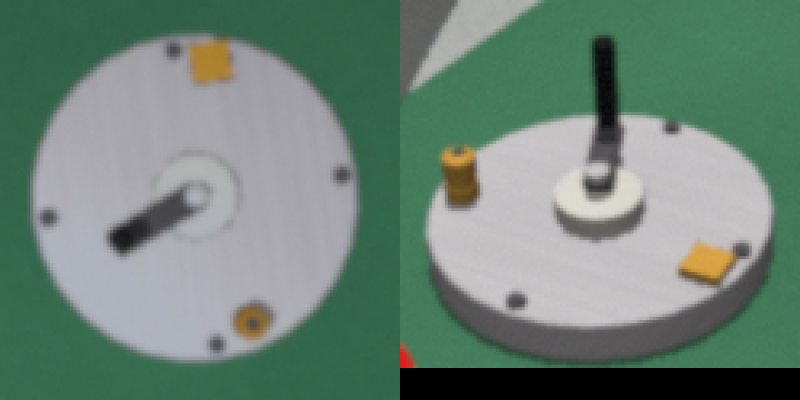

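The left crop is the top view. It shows the bare steel plate centred at (338.2,229), the handle top near (316,241.5), the brass round coupling top at (355.6,266) and the square plug at (343,188.4). In the scene view, the handle top is at (288.2,192.3) and the coupling top at (243.2,226.7). Now I'll convert these to positions.

```bash
cat > h.py <<'E'
import numpy as np, cv2
from workcell import r, viewer
from scipy.spatial.transform import Rotation as R
def ray(cam,p,C=None):
    C=C or viewer.calibration(cam); K=np.array(C['intrinsics']); D=np.array(C['distortion']); T=np.array(C['world_to_cam'])
    u=cv2.undistortPoints(np.array([[p]],float),K,D)[0,0]
    d=T[:3,:3].T@np.array([u[0],u[1],1]); o=-T[:3,:3].T@T[:3,3]; return o,d
def atz(cam,p,z):
    o,d=ray(cam,p); return o+d*(z-o[2])/d[2]
def proj(cam,X,C=None):
    C=C or viewer.calibration(cam); T=np.array(C['world_to_cam'])
    return cv2.projectPoints(np.array([X],float),cv2.Rodrigues(T[:3,:3])[0],T[:3,3],np.array(C['intrinsics']),np.array(C['distortion']))[0][0,0]
def tool():
    s=r.observe(); q=s['tool_rot']; return s, R.from_quat([q[1],q[2],q[3],q[0]]).as_matrix()
E
python3 - <<'E'
from h import *
ax=atz('top',(338.2,229),.03); h=atz('top',(316,241.5),.125); c=atz('top',(355.6,266),.065); p=atz('top',(343,188.4),.038)
h2=atz('scene',(288.2,192.3),.125); c2=atz('scene',(243.2,226.7),.065)
print(ax,h,h2,c,c2,p)
f=lambda v:(np.linalg.norm((v-ax)[:2]).round(4),np.degrees(np.arctan2(*(v-ax)[1::-1])).round(1))
for v in (h,h2,c,c2,p): print(f(v))
s,M=tool(); print(M.round(3))
v=atz('top',(186,205),.085);print('vent',v)
E
```

```text
[ 0.50712417 -0.15997249  0.03      ] [ 0.47818334 -0.10844555  0.125     ] [ 0.47767141 -0.1091451   0.125     ] [ 0.42171775 -0.19547164  0.065     ] [ 0.41838996 -0.1944047   0.065     ] [ 0.60113743 -0.17361788  0.038     ]
(np.float64(0.0591), np.float64(119.3))
(np.float64(0.0587), np.float64(120.1))
(np.float64(0.0925), np.float64(-157.4))
(np.float64(0.0952), np.float64(-158.8))
(np.float64(0.095), np.float64(-8.3))
[[-0.     0.32  -0.947]
 [ 0.002 -0.947 -0.32 ]
 [-1.    -0.002 -0.   ]]
vent [0.56719359 0.18177277 0.085     ]
```

Checks:
- **Handle:** radius 59 mm (should be 60), at 120°.
- **Coupling:** radius 93–95 mm, at about −158°.
- **Plug:** 95 mm, 150° from the coupling, as described.

The shorter way is +82° counter-clockwise. I'll go above the handle first.

Request:
carry_out --commands '[[[1, 0, -0.52, -0.56, 0], [1, 0, -0.52, -0.56, 0], [1, 0, -0.52, -0.56, 0], [1, 0, -0.52, -0.56, 0], [1, 0, -0.52, -0.56, 0]]]'

```text
time_s: 0.6
tcp_pos: [0.2994, -0.4462, 0.2387]
tool_rot: [-0.114, -0.698, -0.115, 0.698]
ft_force: [0.5, -0.4, 0.8]
opening: 0.0856
```

Request:
carry_out --commands '[[[1, 0, -0.52, -0.56, 0], [1, 0, -0.52, -0.56, 0], [1, 0, -0.52, -0.56, 0], [1, 0, -0.52, -0.56, 0], [1, 0, -0.52, -0.56, 0]]]'

```text
time_s: 1.1
tcp_pos: [0.3903, -0.2783, 0.2389]
tool_rot: [-0.114, -0.698, -0.115, 0.698]
ft_force: [-0.2, -0.2, -0.1]
opening: 0.0853
```

Request:
carry_out --commands '[[[0.6, 0, -0.52, -0.56, 0], [0.6, 0, -0.52, -0.56, 0], [0.6, 0, -0.52, -0.56, 0], [0.6, 0, -0.52, -0.56, 0], [0.6, 0, 0, 0, 0]]]'

```text
time_s: 1.6
tcp_pos: [0.4639, -0.1421, 0.2389]
tool_rot: [0.116, 0.697, 0.117, -0.697]
ft_force: [-0.7, 0.7, -0.8]
opening: 0.051
```

Run:
```python
from h import *
s,M=tool(); print(s['time_s'],s['tcp_pos'],s['opening'],M.round(3))
C=viewer.calibration('wrist')
print('pred handle',proj('wrist',(.478,-.109,.125),C),'coup',proj('wrist',(.42,-.195,.065),C))
cv2.imwrite('pics/w1.png',viewer.read_camera('wrist')[:,:,::-1])
d=np.array([.478,-.109,.0])-s['tcp_pos']; print('tool shift units',(M.T@d/.05).round(2))
```

```text
1.6 [ 0.46391286 -0.14213434  0.23887228] 0.050962519259785434 [[-0.     0.325 -0.946]
 [ 0.001 -0.946 -0.325]
 [-1.    -0.001 -0.   ]]
pred handle [285.86151161 164.02841992] coup [355.52643233 234.32238904]
tool shift units [ 4.78 -0.53 -0.48]
```

View pics/w1.png

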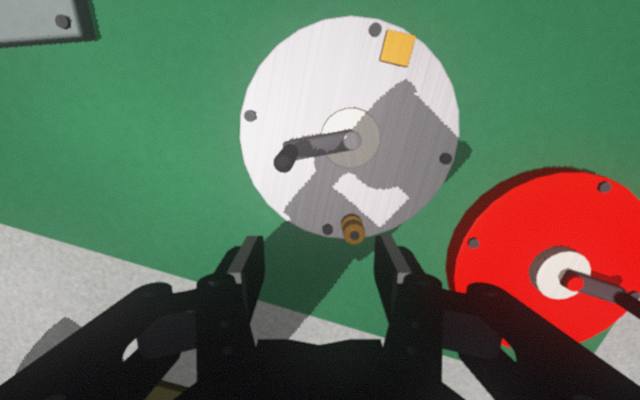

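The wrist view shows the handle top near (285,160) (predicted 286,164) and the coupling top near (354,236) (predicted 355.5,234). I'll look closer to refine both.

Run:
```python
import cv2
a=cv2.imread('pics/w1.png')[120:260,260:400]
cv2.imwrite('pics/w1c.png',cv2.resize(a,(560,560),interpolation=3))
```

```text
(no output)
```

View pics/w1c.png

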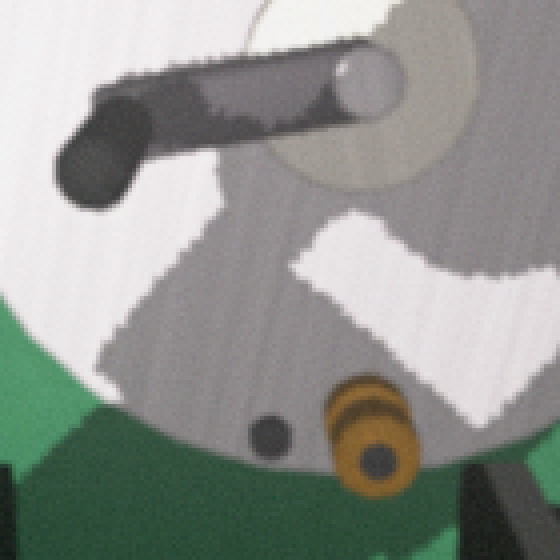

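The handle top is at (282.9,163.1) and the coupling top at (354.8,235.1).

Run:
```python
from h import *
h=atz('wrist',(282.9,163.1),.125); c=atz('wrist',(354.8,235.1),.065); print(h,c)
s,M=tool()
h=np.array([h[0],h[1],.088]); print((M.T@(h-s['tcp_pos'])/.05).round(2))
```

```text
[ 0.47727315 -0.10834861  0.125     ] [ 0.41810329 -0.19632354  0.065     ]
[ 3.02 -0.58 -0.5 ]
```

All three views agree to within about 2 mm. Next I'll centre over the handle, descend, and close.

Request:
carry_out --commands '[[[0.6, 0, -0.29, -0.25, 0], [0.6, 0, -0.28, -0.25, 0], [0.6, 0, 0, 0, 0], [0.6, 0.5, 0, 0, 0], [0.6, 0.5, 0, 0, 0]]]'

```text
time_s: 2.15
tcp_pos: [0.4776, -0.1119, 0.1896]
tool_rot: [0.115, 0.698, 0.114, -0.697]
ft_force: [-0.4, -1.4, -1.3]
opening: 0.0514
```

Request:
carry_out --commands '[[[0.6, 0.5, 0, 0, 0], [0.6, 0.5, 0, 0, 0], [0.6, 0.5, 0, 0, 0], [0.6, 0.5, 0, 0, 0], [0.6, 0, 0, 0, 0]]]'

```text
time_s: 2.65
tcp_pos: [0.4739, -0.1107, 0.0853]
tool_rot: [-0.113, -0.695, -0.115, 0.701]
ft_force: [-1.1, -0.5, -0.0]
opening: 0.0515
```

Request:
carry_out --commands '[[[0.3, 0, 0, 0, 0], [0.1, 0, 0, 0, 0], [0.1, 0, 0, 0, 0], [0.1, 0, 0, 0, 0], [0.1, 0, 0, 0, 0]]]'

```text
time_s: 3.15
tcp_pos: [0.4773, -0.1088, 0.0913]
tool_rot: [-0.113, -0.698, -0.116, 0.698]
ft_force: [-5.7, 7.9, 7.0]
opening: 0.0147
```

Run:
```python
from h import *
s,M=tool(); print(s['time_s'],s['tcp_pos'],s['opening'],s['ft_force'])
cv2.imwrite('pics/w2.png',viewer.read_camera('wrist')[:,:,::-1])
# arc plan from measured tcp
A=np.array([.5068,-.1602]); p=s['tcp_pos'][:2]; c=np.array([.4186,-.1955])
a0=np.arctan2(*(p-A)[::-1]); a1=np.arctan2(*(c-A)[::-1])+2*np.pi
print(np.linalg.norm(p-A),np.degrees([a0,a1]),np.linalg.norm(c-A))
th=np.linspace(a0,a1,16); P=A+.06*np.c_[np.cos(th),np.sin(th)]; P[0]=p
D=np.diff(P,axis=0); D=np.c_[D,np.zeros(len(D))]; print((D@M/.05).round(2).tolist()); print(P[-1])
```

```text
3.15 [ 0.47730196 -0.10882489  0.09134579] 0.014707556502560898 [-5.69180473  7.90469415  7.02374923]
0.05924133513651786 [119.86314141 201.81260882] 0.0950017368262286
[[-0.0, 0.01, 0.11], [-0.0, 0.04, 0.11], [-0.0, 0.05, 0.1], [-0.0, 0.06, 0.1], [-0.0, 0.07, 0.09], [-0.0, 0.08, 0.09], [-0.0, 0.08, 0.08], [-0.0, 0.09, 0.07], [-0.0, 0.1, 0.06], [-0.0, 0.1, 0.05], [-0.0, 0.11, 0.04], [-0.0, 0.11, 0.03], [-0.0, 0.11, 0.02], [-0.0, 0.11, 0.01], [-0.0, 0.11, -0.0]]
[ 0.45109576 -0.18249433]
```

View pics/w2.png

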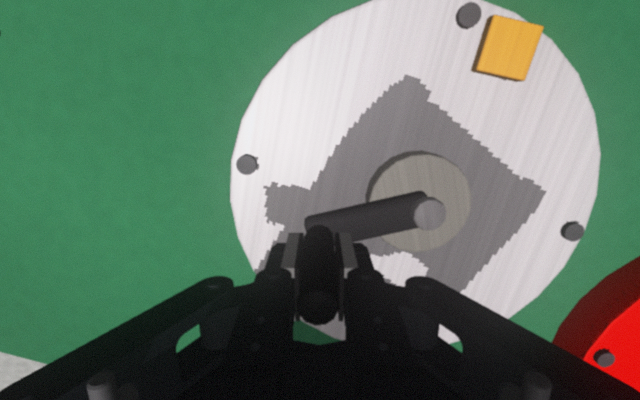

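The picture shows the handle between the pads (opening 15 mm, forces small). I'll lead it round the arc.

Request:
carry_out --commands '[[[0.1, 0, 0.01, 0.11, 0], [0.1, 0, 0.04, 0.11, 0], [0.1, 0, 0.05, 0.1, 0], [0.1, 0, 0.06, 0.1, 0], [0.1, 0, 0.07, 0.09, 0]]]'

```text
time_s: 3.7
tcp_pos: [0.4574, -0.1292, 0.0914]
tool_rot: [0.114, 0.698, 0.115, -0.697]
ft_force: [-2.2, 4.5, 2.7]
opening: 0.0145
```

Request:
carry_out --commands '[[[0.1, 0, 0.08, 0.09, 0], [0.1, 0, 0.08, 0.08, 0], [0.1, 0, 0.09, 0.07, 0], [0.1, 0, 0.1, 0.06, 0], [0.1, 0, 0.1, 0.05, 0]]]'

```text
time_s: 4.2
tcp_pos: [0.4491, -0.1574, 0.0913]
tool_rot: [0.115, 0.699, 0.114, -0.696]
ft_force: [1.8, 2.3, 4.1]
opening: 0.0145
```

Run:
```python
from h import *
s,M=tool(); print(s['time_s'],s['tcp_pos'],s['opening'],s['ft_force'])
A=np.array([.5068,-.1602]); p=s['tcp_pos'][:2]
print(np.linalg.norm(p-A),np.degrees(np.arctan2(*(p-A)[::-1])))
print((np.r_[np.array([.4511,-.1825])-p,0]@M/.05).round(2))
```

```text
4.2 [ 0.44908245 -0.15743234  0.0913273 ] 0.0145331950705872 [1.84123869 2.29194736 4.10006128]
0.05778387032550372 177.25466412722838
[0.   0.49 0.12]
```

Request:
carry_out --commands '[[[0.1, 0, 0.11, 0.04, 0], [0.1, 0, 0.11, 0.03, 0], [0.1, 0, 0.11, 0.02, 0], [0.1, 0, 0.11, 0.01, 0], [0.1, 0, 0.1, 0, 0]]]'

```text
time_s: 4.7
tcp_pos: [0.4542, -0.1842, 0.0913]
tool_rot: [0.115, 0.7, 0.114, -0.695]
ft_force: [6.2, 5.2, 4.8]
opening: 0.0142
```

Request:
carry_out --commands '[[[0.1, 0, 0, 0, 0], [0.1, 0, 0, 0, 0]]]'

```text
time_s: 4.9
tcp_pos: [0.4545, -0.1847, 0.0913]
tool_rot: [0.116, 0.7, 0.113, -0.695]
ft_force: [7.2, 1.5, 3.1]
opening: 0.0146
```

Run:
```python
from h import *
s,M=tool(); print(s['time_s'],s['tcp_pos'],s['opening'],s['ft_force'])
A=np.array([.5068,-.1602]); p=s['tcp_pos'][:2]
print(np.linalg.norm(p-A),np.degrees(np.arctan2(*(p-A)[::-1])))
cv2.imwrite('pics/w3.png',viewer.read_camera('wrist')[:,:,::-1])
```

```text
4.9 [ 0.4545038  -0.18474424  0.09133858] 0.014554024151086972 [7.22490924 1.46149769 3.1137768 ]
0.05776947101943155 -154.8578708595017
```

View pics/w3.png

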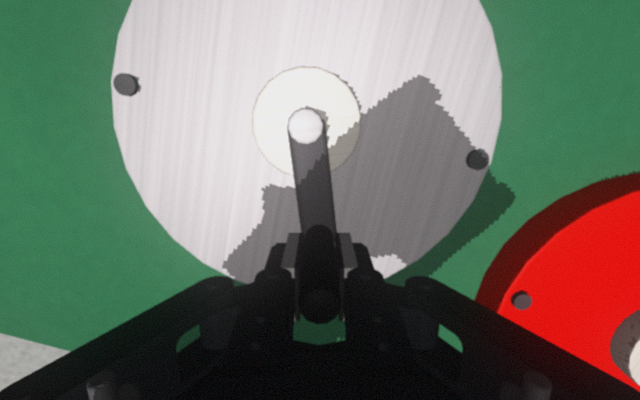

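The angle reads 205° against 201.8°, about 3 mm too far. I'll go back a little, release, lift, and look.

Request:
carry_out --commands '[[[0.1, 0, -0.06, 0, 0], [0.1, 0, 0, 0, 0], [0.4, 0, 0, 0, 0], [0.5, 0, 0, 0, 0], [0.5, 0, 0, 0, 0]]]'

```text
time_s: 5.45
tcp_pos: [0.4499, -0.1809, 0.0887]
tool_rot: [-0.115, -0.697, -0.115, 0.698]
ft_force: [0.6, -0.3, -0.3]
opening: 0.0427
```

Request:
carry_out --commands '[[[0.5, 0, 0, 0, 0], [0.5, -0.4, 0, 0, 0], [0.5, -0.6, 0, 0, 0], [0.5, -0.8, 0, 0, 0], [0.5, -0.8, 0, 0, 0]]]'

```text
time_s: 5.95
tcp_pos: [0.4498, -0.1806, 0.2198]
tool_rot: [-0.114, -0.697, -0.115, 0.698]
ft_force: [0.9, -0.2, 1.2]
opening: 0.0425
```

Request:
carry_out --commands '[[[0.5, 0, 0, 0.7, 0], [0.5, 0, 0, 0.7, 0], [0.5, 0, 0, 0, 0], [0.5, 0, 0, 0, 0]]]'

```text
time_s: 6.35
tcp_pos: [0.3839, -0.2034, 0.2192]
tool_rot: [0.114, 0.698, 0.114, -0.698]
ft_force: [0.0, 0.3, 0.3]
opening: 0.0427
```

Run:
```python
from h import *
s,M=tool(); print(s['time_s'],s['tcp_pos'],s['ft_force'])
w=viewer.read_camera('wrist'); cv2.imwrite('pics/w4.png',w[:,:,::-1])
t=viewer.read_camera('scene'); cv2.imwrite('pics/s4.png',t[:,:,::-1])
b=cv2.resize(t[180:295,225:350],(400,368),interpolation=3)
p1=proj('wrist',(.451,-.1825,.125)).astype(int); print('pred',p1,proj('wrist',(.4186,-.1955,.065)))
cv2.imwrite('pics/s4c.png',b[:,:,::-1])
```

```text
6.35 [ 0.38386165 -0.2033774   0.21924514] [0.0421197  0.317225   0.26223575]
pred [323 102] [324.40713531 144.06437244]
```

View pics/w4.png

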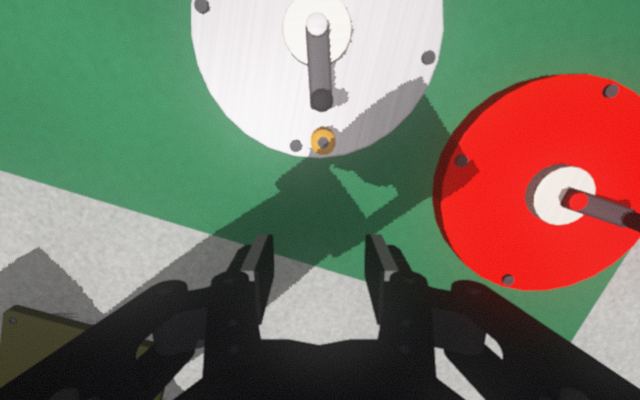

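View pics/s4c.png

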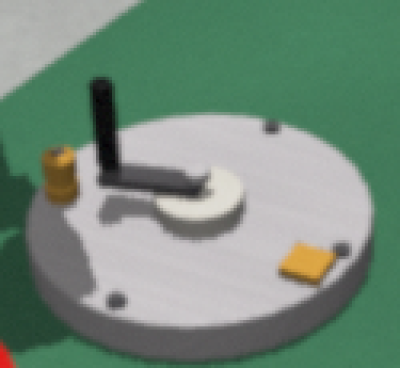

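The wrist view shows the handle top at (321,100) (predicted 323,102) and the coupling top at (323.5,142). The handle stands in line with the coupling and the gripper is clear of it.

Run:
```python
from h import *
h=atz('wrist',(321,100),.125); c=atz('wrist',(323.5,142),.065)
h2=atz('scene',(225+101/3.2-.35,180+81/3.2-.35),.125)
c2=atz('scene',(225+60/3.2-.35,180+150/3.2-.35),.065)
print(h,h2,c,c2)
A=np.array([.5068,-.1602])
for v in(h,h2,c,c2): print(np.linalg.norm(v[:2]-A),np.degrees(np.arctan2(*(v[:2]-A)[::-1])))
print(np.linalg.norm((h-c)[:2]),np.linalg.norm((h2-c2)[:2]))
```

```text
[ 0.45212772 -0.18058673  0.125     ] [ 0.45123744 -0.18333447  0.125     ] [ 0.42005421 -0.19415887  0.065     ] [ 0.41833421 -0.19368488  0.065     ]
0.058349609584139865 -159.55003563206841
0.06018639323368526 -157.39472069891238
0.09315598189911084 -158.6208650356005
0.09459087196078787 -159.2680150077142
0.03482690132575016 0.03449280167236272
```

The handle is within 2° of the coupling in both views, about 35 mm from it, and the arm is clear. I'll hand the job in.

```bash
python3 -c "
from workcell import close_job
print(close_job())"
```

```text
the job is handed in; nothing more can be done
None
```

I gripped the handle of the bare steel valve and led it about 82° counter-clockwise, the shorter way, until it stood in line with the tall brass coupling. I then let go and backed off, and handed the job in at about 6.5 s.

- **Position:** in the last wrist and scene pictures the handle is 34.8 mm and 34.5 mm from the coupling, where 35 mm is exact. Its direction is within about 2° of the coupling's in both views.
- **Overshoot:** while still gripped, the crank read about 3° too far, so I moved it back about 3 mm before letting go.
- **Forces:** the wrist force readings I saw stayed below about 13 N and were near zero after release.
- **Small valve:** the arm did not go near it, but I took no final picture of its crank.

No check failed. The hand-in reports no verdict.

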